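Prove a latching roller-arm limit switch by hand

TASK

Function-test the limit switch on the bench. Push its roller arm sideways, towards its tripping side (to the left as seen facing the dial), until you feel it snap over and the pointer jumps to red, stop pushing and back off so that it stands tripped by itself for a moment; then push the arm back until it snaps home to green, and let go. Each time stop once it has snapped: do not drive the pointer on past the black overtravel marks, and leave the things around the switch alone.

Things in the scene. Friction and masses are not known exactly. Their poses are not given: they have to be found in the camera images.
- switch: Grey upright limit switch, 50x66x90 mm, on an aluminium plate 120x130x8 mm fixed to the bench. Origin: centre of the plate's underside; z up, -x the front with white dial and roller arm, +y the tripping side (left for someone facing the dial). Steel arm in front of the housing swings in the switch's y-z plane; yellow roller 22 mm across, 11 mm wide, its axis 65 mm from the shaft axis.
- shaft (a point): On the shaft axis (along the switch's x) in the roller's plane: 47 mm in front of the switch's origin, 85 mm above the bench. The arm's clamping angle differs by up to 0.2 rad either way and it has 0.25 rad loose play (0.5 N), so its lean shows only roughly where it trips: armed, from 0.6 rad to -y to 0.05 rad to +y of upright; just after the snap, up to 0.6 rad to +y.
- housing_top (a point): Centre of the housing's top, 98 mm above the bench (screw heads 100 mm). Only the arm and roller stand higher, so closed fingers lowered beside the roller until their tips are 125 to 130 mm above the bench can push roller or arm along y. Past the play the force at the roller rises to a peak of about 8 N in some 10 mm, falls away, and 18 mm past the play it snaps over by itself and latches.
- dial (a point): Middle of the dial on the switch's front. Beyond the snap the arm goes on loosely for some 15 to 20 mm of roller travel, then stiffens steeply, about 16 N at a black mark. Pushing back from the other side feels the same: loose play, peak of about 8 N, drop, snap. The force beyond the play is the sure sign, not the arm's angle.
- pointer (a joint): Orange pointer behind the dial's clear window, hanging down from the shaft and driven by the snap mechanism (out of reach; it moves only through the arm). Radians: 0 = armed, in the green zone; 0.56 = tripped, in the red zone (it swings to -y, the arm to +y). Black overtravel marks at -0.16 and 0.72. It rests only near 0 or 0.56.
- tea_mug: White mug with tea, 78 mm wide, 97 mm high, handle 32 mm out; origin at the centre of the underside. Bystander, right of the switch.
- beaker: Glass beaker with blue-green content, 62 mm wide, 80 mm high; origin at the centre of the underside. Bystander, to the left.
- dye_jar: White plastic jar with a yellow cap, 50 mm wide, 66 mm high; origin at the centre of the underside. Bystander, to the right at the back.
- screwdriver: Orange-handled screwdriver, 199 mm long, 26 mm thick, lying flat in front on the right. Bystander.
Mind the look-alikes: they are no part of the job. Of the things shaped like the switch, the grey one is meant.

How it is judged (in metres and radians):
On the way:
1. the switch has snapped over to tripped (pointer in the red zone, above 0.46) and stands so by itself, nothing of the robot touching it, for 0.3 s (value of joint pointer between 0.46 and 0.66 rad and contact force between each of the arm, the fingers and switch below 0.1 N), for 0.3 s.
At the end, for the whole second after the job is handed in: After having stood tripped by itself, the switch is snapped home again: pointer at rest in the green zone (within 0.10 rad of 0), the robot clear of it (value of joint pointer between -0.1 and 0.1 rad and velocity of joint pointer between -0.05 and 0.05 rad/s); the robot touches nothing.
It fails at once if the pointer driven past a black overtravel mark (below -0.16 or above 0.72) (value of joint pointer above 0.72 rad or value of joint pointer below -0.16 rad).
It fails at once if a bystander (mug, beaker, jar, screwdriver) pushed more than 20 mm from its place (distance of any of tea_mug, beaker, dye_jar, screwdriver from where it was at the start of the episode above 0.02 m).
It also fails if it takes over 64 s, if anything falls off the work surface, if the arm or the gripper's body presses on something with over 40 N, if the wrist force passes 120 N, or if a joint passes its speed limit or range.

ROBOT

A 6-joint arm with a two-finger parallel gripper is mounted at the origin on a cart in front of the work surface, level with it; the furniture and walls round the work are solid. World frame = base frame: x ahead of the robot, y to its left, z up, the work surface at z = 0. Lengths are in mm, angles in degrees, forces in N, time in s.
With the tool pointing down it reaches from about 300 to 850 mm from the base axis. Payload 4.2 kg.
Tool frame: the origin (TCP) lies at the centre of the arm's flange, where the gripper is bolted on; the fingertips stand 191 mm ahead of it and the grasp point (between the pads) lies 172 mm ahead of it; z points along the fingers, x is the direction in which the jaws open and shut, and the axes are right-handed (so a half turn about z gives the same grasp; the last joint's range is limited). The gripper opens to 91 mm and grips with 3 to 60 N. Pads are 32 mm wide; open, the fingers measure 118 mm over their backs; the gripper's body (76 mm by 178 mm) begins 60 mm behind the grasp point.
Start: joints at [64.114, 18.312, 89.639, -0, 72.044, -1.146], TCP at [240.638, 522.223, 404.776] pointing down, gripper open.
Joint ranges: [-177.97, 177.97], [-48.28, 115.42], [12.27, 149.76], [-77.06, 257.06], [2.81, 150.46], [-146.56, 146.56]. Speed limits (degrees/s): [147.25, 147.25, 180, 180, 180, 180].

INTERFACE

Orientations are given as [roll, pitch, yaw] about the fixed x, y, z axes, in that order (R = Rz(yaw) Ry(pitch) Rx(roll)).
In Python, from workcell import telemetry, imaging, env gives the robot as it stands. The module is installed in compiled form; this text tells all that it offers.
- The arm moves only by the tool jog_arm, never from a script. Its argument "series" is a list of rows, each a list of 3 entries, a list of its own where there are three numbers: the shift along the world's x, y, z in mm, then the turn, a rotation vector about the world's x, y, z in rad, then the opening, from 0 (shut) to 1 (fully open). In form: [[[x, y, z], [ax, ay, az], jaw], ...]. A call has exactly 5 rows; each row is the pose to reach, as a shift and turn from the pose measured when the call began; what a row does not reach only later rows make up. A row lasts 1/12 s, in which the tool goes at most 41.7 mm and 7.16 degrees, less where a joint would pass 70% of its speed; a pose out of reach is approached as far as the arm can. A call with a gripper value outside its range is refused whole. The fingers move at their own pace and stop on an object; "squeeze" is the grip in N (left out, the last holds). Time passes only in rows, so rows that repeat a pose let the fingers close, or fill a call up. It gives the time, the measured TCP pose, the force and the opening at its end, in the units of the state.
- telemetry.state(): the state, without advancing time (a new reading comes with each control period).
- imaging.grab_frame(name): name is "side" or "top"; returns a dict with "pixels" (480x640x3 uint8, red, green, blue), "fov_y" (degrees; the focal length in pixels is half the picture's height over the tangent of half this angle, whatever the lens; pixels are square), "cx", "cy" (the principal point, pixels), "R" (3x3) and "t" (3): a world point X has camera coordinates R X + t. Camera axes: x right, y down, z forward; pixel columns grow to the right and rows downward; lengths in mm; the calibration is good to about 2 mm. A picture is of the moment at which its call begins. There is no depth.
- env.job_done(): hands the job in, once; it reports no verdict.
The state is a dict: "time_s": time; "qpos": joint angles; "qvel": joint speeds; "effort": joint torques, N m; "ee_pos": TCP position; "ee_rot": TCP orientation; "force": force on the tool from outside, world axes, zero at the start; "torque": the same for the moment, N m; "gripper_width": finger opening in mm.
Only numpy, scipy, OpenCV 4.12 (cv2) and the standard library are available. Lean on these libraries where they do the work, as an engineer would, in place of code of your own. Each camera call takes 0.05 s, during which the arm holds its last target.

## Working session

There is one attempt and no reset: what is moved stays moved. The work goes in short steps, Python scripts to look and compute and a tool call to move; the robot and the scene stay as the last step left them, time stands still between calls to the robot, and variables do not carry over. Pictures are saved under pics/ and viewed, and the job is handed in when it is done.

Besides the shell and the picture viewer there is one more tool, called by a JSON object that holds its "method" and its "body", one argument or row to a line. jog_arm: Moves the arm, as the interface text tells. Its arguments: {"type":"object","properties":{"series":{"type":"array"},"squeeze":{"type":"number"}},"required":["series"]}

```bash
mkdir -p pics
cat > h.py <<'E'
import numpy as np, cv2
from workcell import telemetry, imaging, env
def grab(n,f):
    d=imaging.grab_frame(n); cv2.imwrite('pics/'+f,cv2.cvtColor(d['pixels'],cv2.COLOR_RGB2BGR))
    np.savez('pics/'+f[:-4]+'.npz',**d); return d
def K(d):
    f=240/np.tan(np.radians(d['fov_y'])/2); return f,float(d['cx']),float(d['cy'])
def ray(d,u,v):
    f,cx,cy=K(d); R=np.array(d['R']);t=np.array(d['t'])
    c=-R.T@t; r=R.T@np.array([(u-cx)/f,(v-cy)/f,1]); return c,r/np.linalg.norm(r)
def onz(d,u,v,z):
    c,r=ray(d,u,v); return c+r*(z-c[2])/r[2]
def tri(d1,p1,d2,p2):
    c1,r1=ray(d1,*p1);c2,r2=ray(d2,*p2)
    s=np.linalg.lstsq(np.stack([r1,-r2],1),c2-c1,rcond=None)[0]
    a=c1+r1*s[0];b=c2+r2*s[1]; return (a+b)/2,np.linalg.norm(a-b)
def proj(d,X):
    f,cx,cy=K(d); c=np.array(d['R'])@np.array(X,float)+np.array(d['t']); return cx+f*c[0]/c[2],cy+f*c[1]/c[2]
E
python3 - <<'E'
from h import *
for n in('side','top'):
    d=grab(n,n+'0.png'); print(n,d['fov_y'],ray(d,320,240))
print(telemetry.state())
E
```

```text
side 55.02717304444178 (array([  49.47640675, -807.05317055,  714.36499442]), array([ 0.43791588,  0.70946497, -0.55216767]))
top 57.76652784976078 (array([ 472.10201104,  -23.68789286, 1238.6218684 ]), array([ 0.05477669, -0.01991007, -0.99830011]))
{'time_s': 0.1, 'qpos': array([ 6.41148615e+01,  1.83475874e+01,  8.96973183e+01,  8.81297910e-04,
        7.20426574e+01, -1.14754393e+00]), 'qvel': array([-0.06597389, -0.06848463, -0.09535792, -0.01468102,  0.03608457,
       -0.04629891]), 'effort': array([ 9.30834467e-04, -4.13331699e+01, -2.32510400e+01,  7.28637935e-02,
        4.21699800e-02, -5.78916388e-05]), 'ee_pos': array([240.56932332, 522.10684868, 404.02224896]), 'ee_rot': array([-1.79997409e+02,  8.75287365e-02,  6.52621351e+01]), 'force': array([-0.32255204,  0.18939875,  0.08427473]), 'torque': array([-0.03927731, -0.03889771,  0.00408947]), 'gripper_width': 91.19056574183881}
```

View pics/side0.png

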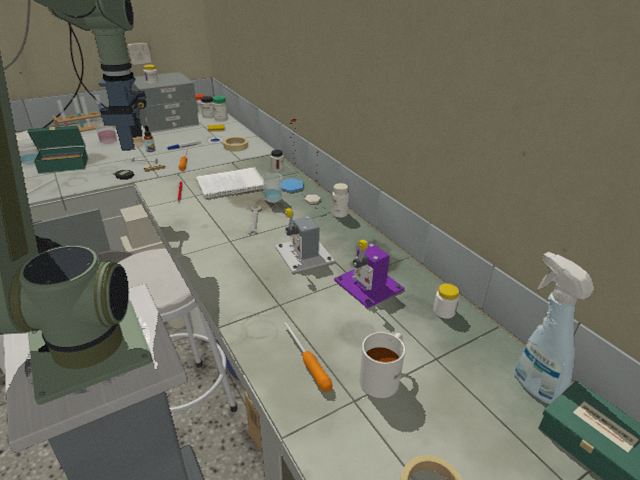

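View pics/top0.png

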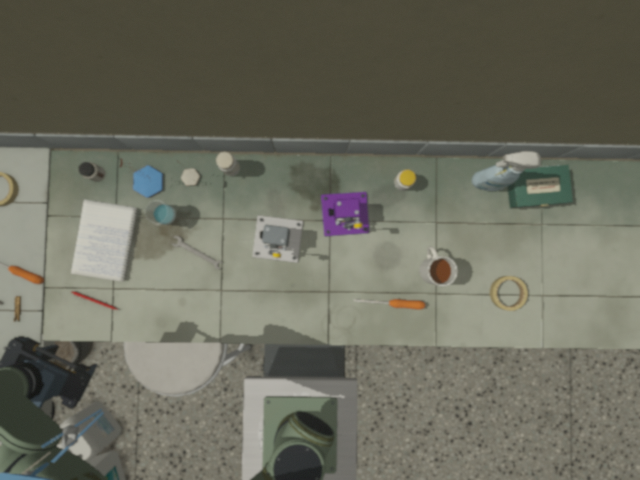

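Two candidates look like the switch: the grey one on an aluminium plate (top 277,238; side 304,242) and the purple one (top 346,214; side 370,270). By the description I choose the grey one, and I'll check it in a close crop.

Run:
```python
from h import *
s=cv2.imread('pics/side0.png')[200:280,265:345]; t=cv2.imread('pics/top0.png')[205:270,245:310]
cv2.imwrite('pics/crop0.png',np.hstack([cv2.resize(s,(390,390),interpolation=2),cv2.resize(t,(390,390),interpolation=2)]))
for n in('side','top'):
    d=np.load(f'pics/{n}0.npz'); im=d['pixels']; h=cv2.cvtColor(im,cv2.COLOR_RGB2HSV)
    m=((h[...,0]>20)&(h[...,0]<33)&(h[...,1]>130)&(h[...,2]>110)).astype('uint8')
    k,l,st,c=cv2.connectedComponentsWithStats(m)
    for i in range(1,k):
        if st[i,4]>8: print(n,st[i],c[i])
d=np.load('pics/top0.npz')
im=d['pixels'].astype(int); g=im.min(2); m=((g>135)).astype('uint8'); m[:205]=0;m[270:]=0;m[:,:245]=0;m[:,310:]=0
cs,_=cv2.findContours(m,0,2); c=max(cs,key=cv2.contourArea); r=cv2.minAreaRect(c); print(r)
b=cv2.boxPoints(r); P=np.array([onz(d,*p,8) for p in b]); print(b,P,P.mean(0)); print(np.linalg.norm(P-np.roll(P,1,0),axis=1))
```

```text
side [144  65  11   5  46] [149.04347826  66.91304348]
side [208 125  16   4  63] [215.61904762 126.52380952]
side [209 130  15   1  15] [216. 130.]
side [285 208   7   9  48] [288.33333333 211.91666667]
side [358 240   9  10  64] [362.421875 244.296875]
side [439 284  20  16 257] [448.38910506 291.16342412]
top [400 170  16  15 184] [407.58152174 177.33152174]
top [354 224   8   4  25] [357.32 225.24]
top [273 253   7   4  22] [276.         254.77272727]
((272.1819152832031, 238.24932861328125), (54.510108947753906, 43.409542083740234), 6.911227226257324)
[[242.51315 256.51675]
 [247.73666 213.42264]
 [301.85068 219.9819 ]
 [296.62717 263.07602]] [[489.27986381 169.76263628   8.        ]
 [611.65368957 157.86530504   8.        ]
 [595.64230453   4.16514724   8.        ]
 [473.25013504  16.7683763    8.        ]] [542.45649824  87.14036622   8.        ]
[153.83171257 122.95080204 154.5318833  123.03936174]
```

View pics/crop0.png

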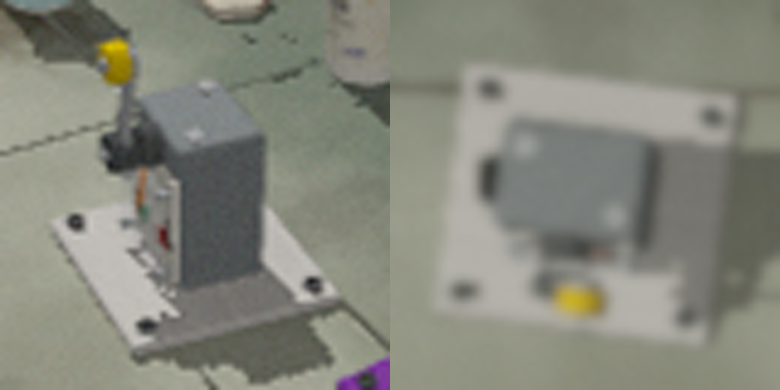

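Run:
```python
from h import *
d=np.load('pics/top0.npz'); s=np.load('pics/side0.npz')
b=[(257,216),(303,220.8),(298.3,262.5),(252.8,256.7)]
P=np.array([onz(d,*p,8) for p in b]); print(P.round(1)); print(np.linalg.norm(P-np.roll(P,1,0),axis=1))
O=P.mean(0); 
ey=(P[0]-P[1]+P[3]-P[2])[:2]; ex=(P[0]-P[3]+P[1]-P[2])[:2]
ay=np.degrees(np.arctan2(-ey[0],ey[1])); ax=np.degrees(np.arctan2(ex[1],ex[0])); print('O',O,'yaw',ax,ay)
R,e=tri(d,(276,254.8),s,(288.3,211.9)); print('roller',R,e)
yaw=np.radians((ax+ay)/2); c,sn=np.cos(yaw),np.sin(yaw)
v=R[:2]-O[:2]; print('roller in switch',c*v[0]+sn*v[1],-sn*v[0]+c*v[1])
# housing corner check z=98 bottom crop
for p in [(508,120),(645,135),(635,240),(497,222)]:
    print(onz(d,245+(p[0]-390)/6,205+p[1]/6,98).round(1))
for p in ((240,290),): pass
```

```text
[[604.8 131.5   8. ]
 [593.4   0.9   8. ]
 [475.   12.1   8. ]
 [489.2 140.8   8. ]]
[115.91125945 131.11169405 118.94703329 129.47996999]
O [540.58293115  71.29566732   8.        ] yaw -5.006476941319611 -5.6577203063976285
roller [493.52042501  63.78924852 149.05080401] 1.2489660240033305
roller in switch -46.16129743526326 -11.847380573043875
[571.7  99.5  98. ]
[566.1  39.5  98. ]
[520.1  43.   98. ]
[526.9 103.3  98. ]
```

{"method": "jog_arm", "body": {
  "series": [
    [[16, -33, 0], [0, 0, -0.08], 0],
    [[33, -67, 0], [0, 0, -0.16], 0],
    [[50, -101, 0], [0, 0, -0.24], 0],
    [[66, -135, 0], [0, 0, -0.32], 0],
    [[83, -169, 0], [0, 0, -0.41], 0]
  ],
  "squeeze": 40
}}

```text
time_s: 0.52
ee_pos: [323.7, 351.4, 403.6]
ee_rot: [180.0, 0.1, 41.6]
force: [0.5, -0.9, 0.3]
gripper_width: 60.8
```

{"method": "jog_arm", "body": {
  "series": [
    [[16, -33, 0], [0, 0, -0.08], 0],
    [[33, -67, 0], [0, 0, -0.16], 0],
    [[50, -101, 0], [0, 0, -0.24], 0],
    [[66, -135, 0], [0, 0, -0.32], 0],
    [[83, -169, 0], [0, 0, -0.41], 0]
  ]
}}

```text
time_s: 0.93
ee_pos: [406.8, 180.6, 403.4]
ee_rot: [180.0, 0.2, 17.9]
force: [0.5, 0.7, 0.2]
gripper_width: 27.3
```

{"method": "jog_arm", "body": {
  "series": [
    [[16, -33, 0], [0, 0, -0.08], 0],
    [[33, -67, 0], [0, 0, -0.16], 0],
    [[50, -101, 0], [0, 0, -0.24], 0],
    [[66, -135, 0], [0, 0, -0.32], 0],
    [[81, -165, 0], [0, 0, -0.405], 0]
  ]
}}

```text
time_s: 1.35
ee_pos: [488.2, 13.4, 403.2]
ee_rot: [180.0, 0.2, -5.6]
force: [0.6, -0.2, 0.9]
gripper_width: 0.3
```

{"method": "jog_arm", "body": {
  "series": [
    [[0, 0, 0], [0, 0, 0], 0],
    [[0, 0, -20], [0, 0, 0], 0],
    [[0, 0, -40], [0, 0, 0], 0],
    [[0, 0, -50], [0, 0, 0], 0],
    [[0, 0, -50], [0, 0, 0], 0]
  ]
}}

```text
time_s: 1.77
ee_pos: [487.3, 13.7, 350.8]
ee_rot: [179.9, 0.5, -5.6]
force: [-0.4, 0.6, 0.4]
gripper_width: 0.2
```

Run:
```python
from h import *
d=grab('side','s1.png'); e=grab('top','t1.png')
s=telemetry.state(); print(s['ee_pos'],s['ee_rot'],s['force'],s['time_s'])
a=cv2.imread('pics/s1.png')[80:280,220:420]; b=cv2.imread('pics/t1.png')[150:300,200:350]
cv2.imwrite('pics/c1.png',np.hstack([cv2.resize(a,(400,400)),cv2.resize(b,(400,400))]))
```

```text
[488.26816181  13.79642625 353.3278931 ] [179.98088849   0.21154513  -5.57296001] [0.44634173 0.03900258 0.53114339] 1.8667
```

View pics/c1.png

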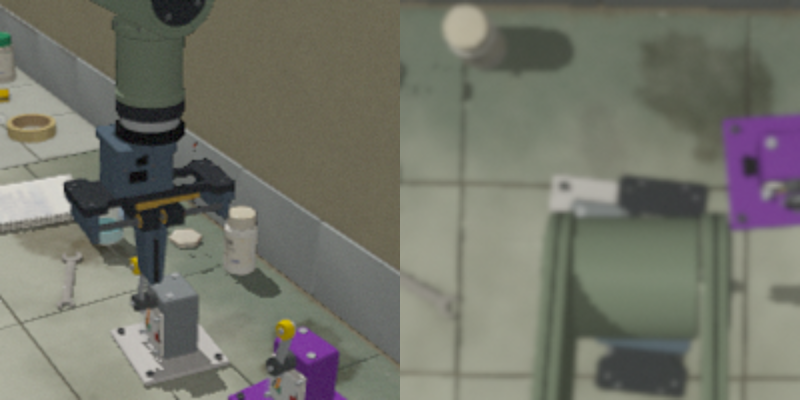

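The crop shows the closed fingers on the near (-y) side of the roller, in its plane, with nothing touched. Next I lower them.

{"method": "jog_arm", "body": {
  "series": [
    [[0, 0, -10], [0, 0, 0], 0],
    [[0, 0, -20], [0, 0, 0], 0],
    [[0, 0, -30], [0, 0, 0], 0],
    [[0, 0, -35], [0, 0, 0], 0],
    [[0, 0, -35], [0, 0, 0], 0]
  ]
}}

```text
time_s: 2.28
ee_pos: [487.7, 13.8, 316.8]
ee_rot: [180.0, 0.4, -5.6]
force: [0.3, -0.2, 0.2]
gripper_width: 0.6
```

{"method": "jog_arm", "body": {
  "series": [
    [[0, 0, 0], [0, 0, 0], 0],
    [[0.2, 2, 0], [0, 0, 0], 0],
    [[0.4, 4, 0], [0, 0, 0], 0],
    [[0.6, 6, 0], [0, 0, 0], 0],
    [[0.8, 8, 0], [0, 0, 0], 0]
  ]
}}

```text
time_s: 2.7
ee_pos: [488.7, 22.1, 317.1]
ee_rot: [180.0, 0.4, -5.6]
force: [0.3, 0.4, 0.5]
gripper_width: -0.0
```

{"method": "jog_arm", "body": {
  "series": [
    [[0.2, 2, 0.3], [0, 0, 0], 0],
    [[0.4, 4, 0.5], [0, 0, 0], 0],
    [[0.6, 6, 0.5], [0, 0, 0], 0],
    [[0.8, 8, 0.5], [0, 0, 0], 0],
    [[1, 10, 0.5], [0, 0, 0], 0]
  ]
}}

```text
time_s: 3.12
ee_pos: [489.7, 32.3, 317.6]
ee_rot: [180.0, 0.4, -5.6]
force: [0.4, -0.3, -0.0]
gripper_width: 0.1
```

{"method": "jog_arm", "body": {
  "series": [
    [[0.1, 1, 0], [0, 0, 0], 0],
    [[0.2, 2, 0], [0, 0, 0], 0],
    [[0.3, 3, 0], [0, 0, 0], 0],
    [[0.4, 4, 0], [0, 0, 0], 0],
    [[0.5, 5, 0], [0, 0, 0], 0]
  ]
}}

```text
time_s: 3.53
ee_pos: [490.2, 37.2, 317.7]
ee_rot: [179.9, 0.3, -5.6]
force: [-0.2, -1.6, 1.1]
gripper_width: 0.4
```

{"method": "jog_arm", "body": {
  "series": [
    [[0.1, 1, 0], [0, 0, 0], 0],
    [[0.2, 2, 0], [0, 0, 0], 0],
    [[0.3, 3, 0], [0, 0, 0], 0],
    [[0.4, 4, 0], [0, 0, 0], 0],
    [[0.5, 5, 0], [0, 0, 0], 0]
  ]
}}

```text
time_s: 3.95
ee_pos: [490.7, 41.7, 318.1]
ee_rot: [179.8, 0.3, -5.5]
force: [-0.9, -6.2, 4.9]
gripper_width: 0.7
```

{"method": "jog_arm", "body": {
  "series": [
    [[0.1, 1, 0], [0, 0, 0], 0],
    [[0.2, 2, 0], [0, 0, 0], 0],
    [[0.3, 3, 0], [0, 0, 0], 0],
    [[0.3, 3, 0], [0, 0, 0], 0],
    [[0.3, 3, 0], [0, 0, 0], 0]
  ]
}}

```text
time_s: 4.37
ee_pos: [490.9, 43.9, 318.6]
ee_rot: [179.7, 0.3, -5.5]
force: [-2.7, -7.5, 6.0]
gripper_width: 0.1
```

```bash
cat > look.py <<'E'
from h import *
import sys
n=sys.argv[1]
d=grab('side',f's{n}.png')
s=telemetry.state(); print(s['ee_pos'],s['ee_rot'],s['force'],s['torque'],s['time_s'])
a=cv2.imread(f'pics/s{n}.png')[170:270,245:345]
cv2.imwrite(f'pics/c{n}.png',cv2.resize(a,(600,600),interpolation=cv2.INTER_CUBIC))
E
python3 look.py 2
```

```text
[490.93022697  43.93839525 318.61036598] [179.68700699   0.29786425  -5.48250503] [-1.77803815 -6.9728047   4.81825012] [-1.19073712  0.30217771 -0.02940269] 4.4167
```

View pics/c2.png

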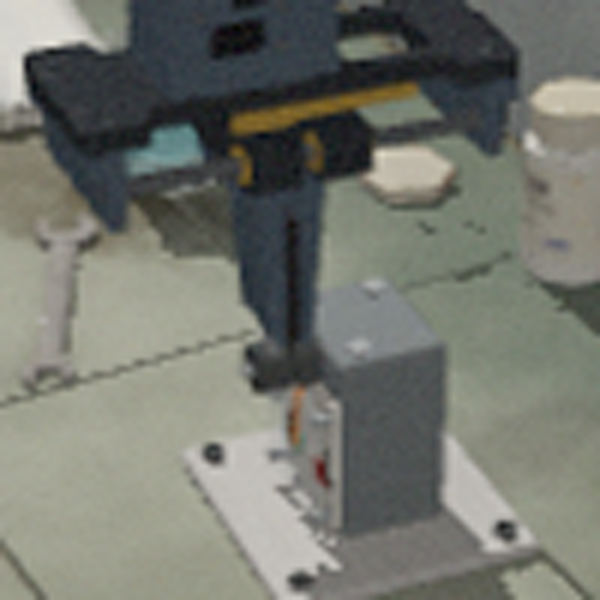

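The fingers are against the roller. The moment places the contact at about z = 145, so the upward force is roller friction. I'll push on in small steps.

{"method": "jog_arm", "body": {
  "series": [
    [[0.1, 1, 0], [0, 0, 0], 0],
    [[0.2, 2, 0], [0, 0, 0], 0],
    [[0.3, 3, 0], [0, 0, 0], 0],
    [[0.3, 3, 0], [0, 0, 0], 0],
    [[0.3, 3, 0], [0, 0, 0], 0]
  ]
}}

```text
time_s: 4.83
ee_pos: [491.1, 46.1, 319.1]
ee_rot: [179.5, 0.3, -5.4]
force: [-1.9, -8.0, 5.7]
gripper_width: 0.3
```

{"method": "jog_arm", "body": {
  "series": [
    [[0.1, 1, 0], [0, 0, 0], 0],
    [[0.2, 2, 0], [0, 0, 0], 0],
    [[0.3, 3, 0], [0, 0, 0], 0],
    [[0.3, 3, 0], [0, 0, 0], 0],
    [[0.3, 3, 0], [0, 0, 0], 0]
  ]
}}

```text
time_s: 5.25
ee_pos: [491.3, 48.3, 319.6]
ee_rot: [179.4, 0.3, -5.4]
force: [-1.9, -7.7, 5.5]
gripper_width: 0.9
```

{"method": "jog_arm", "body": {
  "series": [
    [[0.1, 1, 0], [0, 0, 0], 0],
    [[0.2, 2, 0], [0, 0, 0], 0],
    [[0.3, 3, 0], [0, 0, 0], 0],
    [[0.3, 3, 0], [0, 0, 0], 0],
    [[0.3, 3, 0], [0, 0, 0], 0]
  ]
}}

```text
time_s: 5.67
ee_pos: [491.5, 50.6, 320.1]
ee_rot: [179.2, 0.3, -5.4]
force: [-1.4, -6.1, 4.7]
gripper_width: 0.8
```

{"method": "jog_arm", "body": {
  "series": [
    [[0.1, 1, -0.3], [0, 0, 0], 0],
    [[0.2, 2, -0.6], [0, 0, 0], 0],
    [[0.3, 3, -1], [0, 0, 0], 0],
    [[0.3, 3, -1], [0, 0, 0], 0],
    [[0.3, 3, -1], [0, 0, 0], 0]
  ]
}}

```text
time_s: 6.08
ee_pos: [491.9, 53.4, 319.4]
ee_rot: [179.2, 0.2, -5.4]
force: [-0.5, -4.2, 3.6]
gripper_width: 0.2
```

{"method": "jog_arm", "body": {
  "series": [
    [[0.1, 1, -0.3], [0, 0, 0], 0],
    [[0.2, 2, -0.6], [0, 0, 0], 0],
    [[0.2, 2, -0.6], [0, 0, 0], 0],
    [[0.2, 2, -0.6], [0, 0, 0], 0],
    [[0.2, 2, -0.6], [0, 0, 0], 0]
  ]
}}

```text
time_s: 6.5
ee_pos: [492.1, 55.8, 318.4]
ee_rot: [179.3, 0.2, -5.4]
force: [-0.5, -0.4, 0.1]
gripper_width: 0.6
```

Force fell from its 8 N peak to nothing, so it has snapped. I'll back off and look.

{"method": "jog_arm", "body": {
  "series": [
    [[-0.4, -5, 0], [0, 0, 0], 0],
    [[-0.9, -10, 0], [0, 0, 0], 0],
    [[-1.8, -20, 0], [0, 0, 0], 0],
    [[-2.8, -30, 0], [0, 0, 0], 0],
    [[-2.8, -30, 0], [0, 0, 0], 0]
  ]
}}

```text
time_s: 6.92
ee_pos: [489.0, 24.0, 318.4]
ee_rot: [179.2, 0.3, -5.5]
force: [-0.5, -0.0, -0.5]
gripper_width: 0.3
```

```bash
python3 look.py 3
```

```text
[489.12583256  24.58961276 318.44247584] [179.2591109    0.24958318  -5.47864539] [-0.35097278 -0.51694879  0.28220822] [-0.04748266  0.04190043  0.04943271] 6.9667
```

View pics/c3.png

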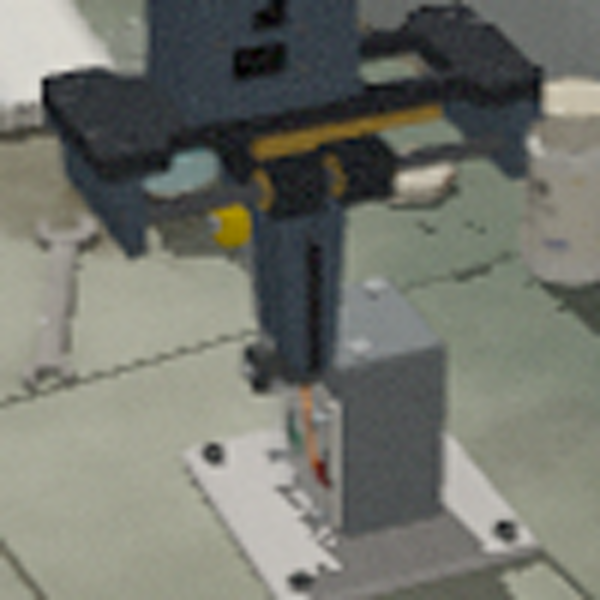

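The pointer has swung to red (crop 318,465), the green zone is uncovered at (293,432), and the fingers are clear. Next I lift, cross over the arm and come down on the +y side.

{"method": "jog_arm", "body": {
  "series": [
    [[0, 0, 15], [0, 0, 0], 0],
    [[0, 0, 30], [0, 0, 0], 0],
    [[0, 0, 50], [0, 0, 0], 0],
    [[0, 0, 70], [0, 0, 0], 0],
    [[0, 0, 70], [0, 0, 0], 0]
  ]
}}

```text
time_s: 7.38
ee_pos: [490.0, 24.5, 392.1]
ee_rot: [179.3, -0.2, -5.5]
force: [1.7, 0.7, -0.3]
gripper_width: 0.9
```

{"method": "jog_arm", "body": {
  "series": [
    [[3, 30, 0], [0.006, 0, 0], 0],
    [[6, 60, 0], [0.013, 0, 0], 0],
    [[9, 95, 0], [0.013, 0, 0], 0],
    [[12, 130, 0], [0.013, 0, 0], 0],
    [[13, 140, 0], [0.013, 0, 0], 0]
  ]
}}

```text
time_s: 7.8
ee_pos: [503.1, 168.0, 391.2]
ee_rot: [-179.8, -0.1, -5.4]
force: [-0.2, 1.2, 0.4]
gripper_width: 0.3
```

{"method": "jog_arm", "body": {
  "series": [
    [[0, 0, 0], [0, 0, 0], 0],
    [[0, 0, 0], [0, 0, 0], 0],
    [[0, 0, 0], [0, 0, 0], 0],
    [[0, 0, 0], [0, 0, 0], 0],
    [[0, 0, 0], [0, 0, 0], 0]
  ]
}}

```text
time_s: 8.22
ee_pos: [503.1, 166.8, 391.2]
ee_rot: [-179.8, -0.1, -5.5]
force: [-0.4, -0.5, -0.0]
gripper_width: 0.4
```

```bash
python3 look.py 4
python3 - <<'E'
from h import *
d=np.load('pics/s4.npz'); im=d['pixels']; h=cv2.cvtColor(im,cv2.COLOR_RGB2HSV)
m=((h[...,0]>20)&(h[...,0]<33)&(h[...,1]>130)&(h[...,2]>110)).astype('uint8')
k,l,st,c=cv2.connectedComponentsWithStats(m)
for i in range(1,k):
    if st[i,4]>8: print(st[i],c[i])
O=np.array([540.6,71.3]);y=np.radians(-5.4);ex=np.array([np.cos(y),np.sin(y)]);ey=np.array([-ex[1],ex[0]])
for th in(-.18,0,.2,.3,.4,.5,.6):
    p=O-47*ex+65*np.sin(th)*ey; print(th,p,proj(d,[*p,85+65*np.cos(th)]))
E
```

```text
[503.12507651 166.90730562 391.30014754] [-1.79813618e+02 -9.51894497e-02 -5.45508302e+00] [1.04855766 0.06938123 0.44754754] [-0.1116924   0.08523677  0.01147346] 8.2667
[144  65  11   5  46] [149.04347826  66.91304348]
[208 125  16   4  63] [215.61904762 126.52380952]
[208 130  16   2  17] [215.11764706 130.05882353]
[265 136  28   6  47] [275.89361702 138.55319149]
[280 202   7   9  42] [283.         206.14285714]
[358 240   9  10  62] [362.5        244.30645161]
[439 283  20  17 258] [448.37984496 291.13178295]
-0.18 [492.71345654  64.13781353] (np.float64(287.6833862749487), np.float64(211.95132859437751))
0 [493.80858766  75.72309073] (np.float64(285.8809272198412), np.float64(209.39960120809755))
0.2 [495.02385598  88.57928663] (np.float64(283.9337160413093), np.float64(207.4776171234005))
0.3 [495.6162967   94.84665477] (np.float64(283.00670657434074), np.float64(206.8954779650947))
0.4 [496.19067538 100.92294657] (np.float64(282.1233110935458), np.float64(206.57017758690068))
0.5 [496.74125304 106.74744975] (np.float64(281.29203204481803), np.float64(206.50126492285372))
0.6 [497.26252847 112.26196778] (np.float64(280.520562894981), np.float64(206.68555494173256))
```

View pics/c4.png

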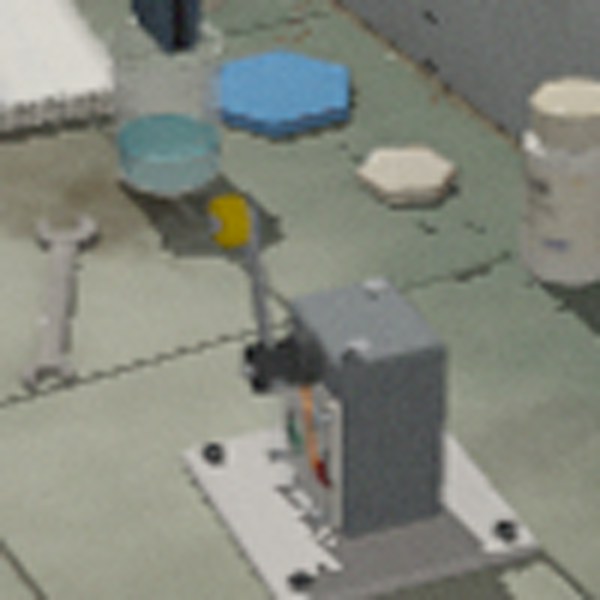

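The switch stands tripped with nothing near it: pointer on red at (318,465), roller at image (283,206), which is about 0.3 rad to +y at world y ≈ 95. I'm lowering on the +y side.

{"method": "jog_arm", "body": {
  "series": [
    [[0, 0, -15], [0, 0, 0], 0],
    [[0, 0, -35], [0, 0, 0], 0],
    [[0, 0, -55], [0, 0, 0], 0],
    [[0, 0, -70], [0, 0, 0], 0],
    [[0, 0, -73], [0, 0, 0], 0]
  ]
}}

```text
time_s: 8.68
ee_pos: [502.3, 166.0, 315.9]
ee_rot: [-179.9, 0.2, -5.5]
force: [0.0, 0.3, 0.2]
gripper_width: 0.2
```

{"method": "jog_arm", "body": {
  "series": [
    [[-0.6, -6, 0], [0, 0, 0], 0],
    [[-1.2, -12, 0], [0, 0, 0], 0],
    [[-1.8, -18, 0], [0, 0, 0], 0],
    [[-2.4, -24, 0], [0, 0, 0], 0],
    [[-3, -30, 0], [0, 0, 0], 0]
  ]
}}

```text
time_s: 9.1
ee_pos: [499.4, 135.1, 316.8]
ee_rot: [-179.9, 0.1, -5.5]
force: [0.6, -0.7, 0.4]
gripper_width: 0.7
```

{"method": "jog_arm", "body": {
  "series": [
    [[-0.2, -2, 0], [0, 0, 0], 0],
    [[-0.4, -4, 0], [0, 0, 0], 0],
    [[-0.6, -6, 0], [0, 0, 0], 0],
    [[-0.8, -8, 0], [0, 0, 0], 0],
    [[-0.9, -9, 0], [0, 0, 0], 0]
  ]
}}

```text
time_s: 9.52
ee_pos: [498.6, 126.2, 317.0]
ee_rot: [-179.9, 0.1, -5.5]
force: [0.8, 0.6, 1.3]
gripper_width: 0.3
```

{"method": "jog_arm", "body": {
  "series": [
    [[-0.1, -1, 0], [0, 0, 0], 0],
    [[-0.2, -2, 0], [0, 0, 0], 0],
    [[-0.3, -3, 0], [0, 0, 0], 0],
    [[-0.4, -4, 0], [0, 0, 0], 0],
    [[-0.5, -5, 0], [0, 0, 0], 0]
  ]
}}

```text
time_s: 9.93
ee_pos: [498.1, 121.1, 317.0]
ee_rot: [-179.9, 0.1, -5.5]
force: [0.7, 1.7, 0.2]
gripper_width: 0.3
```

{"method": "jog_arm", "body": {
  "series": [
    [[-0.1, -1, 0], [0, 0, 0], 0],
    [[-0.2, -2, 0], [0, 0, 0], 0],
    [[-0.3, -3, 0], [0, 0, 0], 0],
    [[-0.4, -4, 0], [0, 0, 0], 0],
    [[-0.4, -4, 0], [0, 0, 0], 0]
  ]
}}

```text
time_s: 10.35
ee_pos: [497.7, 117.0, 316.9]
ee_rot: [-179.9, 0.1, -5.5]
force: [0.2, 1.0, -0.4]
gripper_width: 0.4
```

{"method": "jog_arm", "body": {
  "series": [
    [[-0.1, -1, 0], [0, 0, 0], 0],
    [[-0.2, -2, 0], [0, 0, 0], 0],
    [[-0.3, -3, 0], [0, 0, 0], 0],
    [[-0.4, -4, 0], [0, 0, 0], 0],
    [[-0.4, -4, 0], [0, 0, 0], 0]
  ]
}}

```text
time_s: 10.77
ee_pos: [497.2, 112.8, 316.9]
ee_rot: [-179.9, 0.1, -5.5]
force: [0.5, 1.2, 0.6]
gripper_width: 0.3
```

{"method": "jog_arm", "body": {
  "series": [
    [[-0.1, -1, 0], [0, 0, 0], 0],
    [[-0.2, -2, 0], [0, 0, 0], 0],
    [[-0.3, -3, 0], [0, 0, 0], 0],
    [[-0.3, -3, 0], [0, 0, 0], 0],
    [[-0.3, -3, 0], [0, 0, 0], 0]
  ]
}}

```text
time_s: 11.18
ee_pos: [496.9, 109.9, 317.1]
ee_rot: [-179.9, 0.1, -5.6]
force: [0.2, 2.5, 1.7]
gripper_width: 0.6
```

Past the loose play, the force is starting to rise.

{"method": "jog_arm", "body": {
  "series": [
    [[-0.1, -1, 0], [0, 0, 0], 0],
    [[-0.2, -2, 0], [0, 0, 0], 0],
    [[-0.3, -3, 0], [0, 0, 0], 0],
    [[-0.3, -3, 0], [0, 0, 0], 0],
    [[-0.3, -3, 0], [0, 0, 0], 0]
  ]
}}

```text
time_s: 11.6
ee_pos: [496.7, 107.1, 317.3]
ee_rot: [-179.8, 0.0, -5.6]
force: [-0.4, 4.7, 3.8]
gripper_width: 0.1
```

{"method": "jog_arm", "body": {
  "series": [
    [[-0.1, -1, -0.2], [0, 0, 0], 0],
    [[-0.2, -2, -0.4], [0, 0, 0], 0],
    [[-0.3, -3, -0.4], [0, 0, 0], 0],
    [[-0.3, -3, -0.4], [0, 0, 0], 0],
    [[-0.3, -3, -0.4], [0, 0, 0], 0]
  ]
}}

```text
time_s: 12.02
ee_pos: [496.5, 104.5, 317.3]
ee_rot: [-179.7, -0.0, -5.6]
force: [-0.4, 6.4, 3.9]
gripper_width: 0.3
```

{"method": "jog_arm", "body": {
  "series": [
    [[-0.1, -1, -0.2], [0, 0, 0], 0],
    [[-0.2, -2, -0.4], [0, 0, 0], 0],
    [[-0.3, -3, -0.4], [0, 0, 0], 0],
    [[-0.3, -3, -0.4], [0, 0, 0], 0],
    [[-0.3, -3, -0.4], [0, 0, 0], 0]
  ]
}}

```text
time_s: 12.43
ee_pos: [496.3, 102.1, 317.4]
ee_rot: [-179.6, -0.0, -5.6]
force: [-1.7, 6.4, 5.6]
gripper_width: 0.0
```

{"method": "jog_arm", "body": {
  "series": [
    [[-0.1, -1, -0.2], [0, 0, 0], 0],
    [[-0.2, -2, -0.4], [0, 0, 0], 0],
    [[-0.3, -3, -0.4], [0, 0, 0], 0],
    [[-0.3, -3, -0.4], [0, 0, 0], 0],
    [[-0.3, -3, -0.4], [0, 0, 0], 0]
  ]
}}

```text
time_s: 12.85
ee_pos: [496.1, 99.7, 317.6]
ee_rot: [-179.5, -0.1, -5.7]
force: [-1.0, 5.8, 5.8]
gripper_width: 0.6
```

{"method": "jog_arm", "body": {
  "series": [
    [[-0.1, -1, -0.2], [0, 0, 0], 0],
    [[-0.2, -2, -0.4], [0, 0, 0], 0],
    [[-0.3, -3, -0.4], [0, 0, 0], 0],
    [[-0.3, -3, -0.4], [0, 0, 0], 0],
    [[-0.3, -3, -0.4], [0, 0, 0], 0]
  ]
}}

```text
time_s: 13.27
ee_pos: [495.9, 97.1, 317.5]
ee_rot: [-179.4, -0.1, -5.7]
force: [-0.7, 6.2, 4.5]
gripper_width: 0.5
```

{"method": "jog_arm", "body": {
  "series": [
    [[-0.1, -1, -0.2], [0, 0, 0], 0],
    [[-0.2, -2, -0.4], [0, 0, 0], 0],
    [[-0.2, -2, -0.4], [0, 0, 0], 0],
    [[-0.2, -2, -0.4], [0, 0, 0], 0],
    [[-0.2, -2, -0.4], [0, 0, 0], 0]
  ]
}}

```text
time_s: 13.68
ee_pos: [495.7, 95.0, 317.2]
ee_rot: [-179.4, -0.1, -5.7]
force: [0.6, 2.6, 2.6]
gripper_width: 0.3
```

{"method": "jog_arm", "body": {
  "series": [
    [[-0.1, -1, -0.2], [0, 0, 0], 0],
    [[-0.2, -2, -0.4], [0, 0, 0], 0],
    [[-0.2, -2, -0.4], [0, 0, 0], 0],
    [[-0.2, -2, -0.4], [0, 0, 0], 0],
    [[-0.2, -2, -0.4], [0, 0, 0], 0]
  ]
}}

```text
time_s: 14.1
ee_pos: [495.4, 92.6, 316.3]
ee_rot: [-179.5, -0.1, -5.7]
force: [-0.2, -0.1, 0.0]
gripper_width: 0.4
```

```bash
python3 look.py 5
```

```text
[495.42781573  92.72867075 316.40309202] [-1.79464938e+02 -8.59429270e-02 -5.68063443e+00] [-0.86059308  0.04235269  0.11459416] [-0.06504096  0.08104563 -0.00286665] 14.15
```

View pics/c5.png

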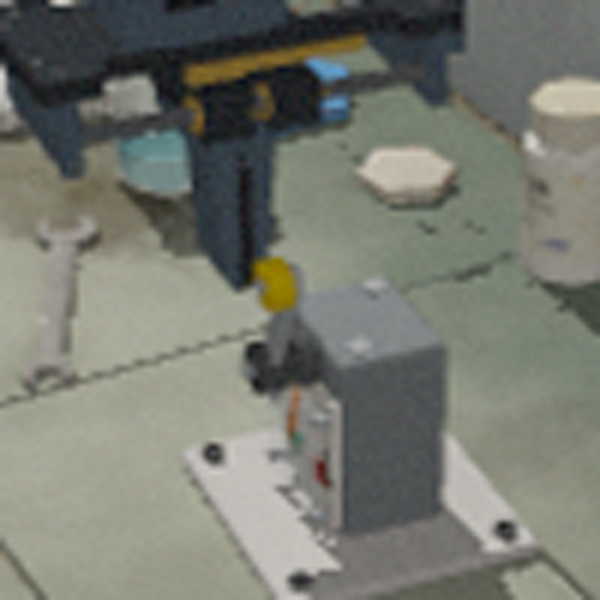

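The pointer is back on green (crop 295,430) and the force is zero. I'll back off and lift clear.

{"method": "jog_arm", "body": {
  "series": [
    [[0.4, 5, 0], [0, 0, 0], 0],
    [[1, 12, 0], [0, 0, 0], 0],
    [[2, 22, 0], [0, 0, 0], 0],
    [[3, 32, 0], [0, 0, 0], 0],
    [[4, 40, 0], [0, 0, 0], 0]
  ]
}}

```text
time_s: 14.57
ee_pos: [499.5, 134.2, 316.4]
ee_rot: [-179.4, -0.1, -5.6]
force: [-0.6, -0.4, -0.0]
gripper_width: 0.3
```

{"method": "jog_arm", "body": {
  "series": [
    [[0, 0, 15], [0, 0, 0], 0],
    [[0, 0, 35], [0, 0, 0], 0],
    [[0, 0, 60], [0, 0, 0], 0],
    [[0, 0, 80], [0, 0, 0], 0],
    [[0, 0, 90], [0, 0, 0], 0]
  ]
}}

```text
time_s: 14.98
ee_pos: [499.9, 135.2, 409.1]
ee_rot: [-179.4, -0.3, -5.6]
force: [-0.4, 1.0, 0.3]
gripper_width: 0.2
```

{"method": "jog_arm", "body": {
  "series": [
    [[0, 0, 0], [0, 0, 0], 0],
    [[0, 0, 0], [0, 0, 0], 0],
    [[0, 0, 0], [0, 0, 0], 0],
    [[0, 0, 0], [0, 0, 0], 0],
    [[0, 0, 0], [0, 0, 0], 0]
  ]
}}

```text
time_s: 15.4
ee_pos: [499.8, 135.1, 407.8]
ee_rot: [-179.4, -0.2, -5.6]
force: [-0.0, -0.7, 0.6]
gripper_width: 0.3
```

```bash
python3 look.py 6; cp pics/c6.png pics/c6b.png; python3 -c "
import cv2,numpy as np
a=cv2.imread('pics/s6.png');b=cv2.imread('pics/c6.png');cv2.imwrite('pics/c6b.png',np.hstack([cv2.resize(a,(500,375)),cv2.resize(b[200:],(300,200))[[*range(200)]+[199]*175]]))"
```

```text
[499.82809677 135.13075709 408.00502313] [-179.39885919   -0.22085658   -5.58838862] [-0.165264    0.10774749 -0.11338864] [-0.08110069  0.06189768 -0.00482029] 15.45
```

View pics/c6b.png

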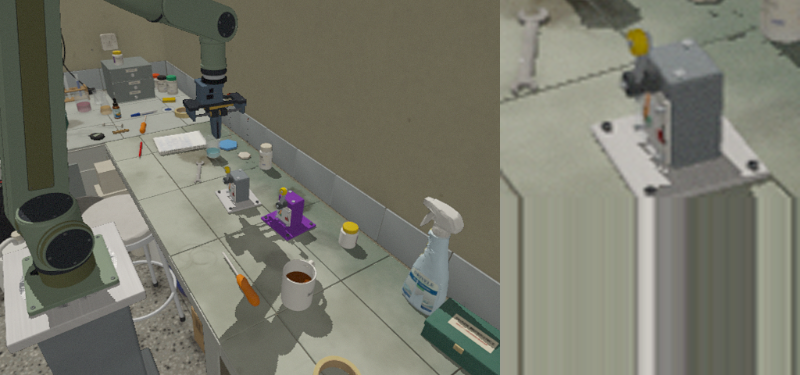

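View pics/c6.png

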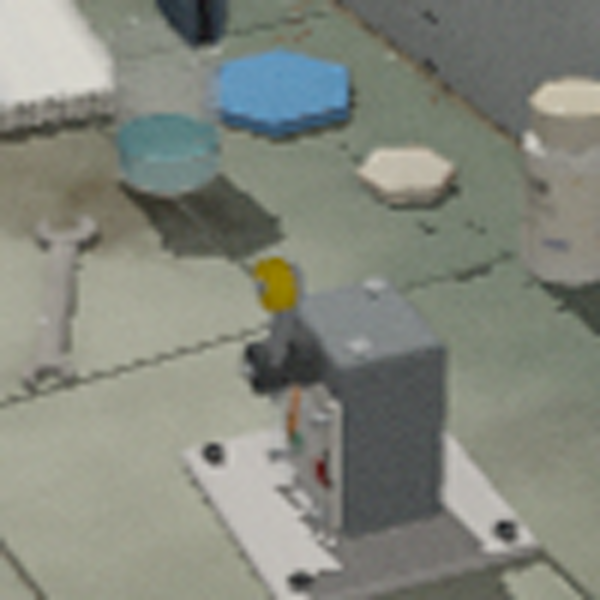

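The pointer rests on green (crop 295,425), the robot is clear, and the bystanders are where they were. I'm handing in.

```bash
python3 -c "
from workcell import env; print(env.job_done())"
```

```text
the job is handed in; nothing more can be done
None
```

I function-tested the grey limit switch and handed the job in at about 15.5 s; no verdict was reported.

- **Tripping:** I pushed the roller to +y with closed fingers. The force rose to about 8 N, then dropped to zero at the snap. I stopped there and backed off about 30 mm. Two pictures, 1.3 s apart, showed the pointer on red with the fingers clear.
- **Homing:** I pushed the arm back from the other side. Past the loose play, the force peaked at about 6.4 N and dropped to zero at the snap. I stopped and backed off 40 mm, then lifted.
- **Last checks:** The final picture shows the pointer in the green zone, looking the same as it did 1.3 s earlier. Measured force is within noise, and nothing is near the switch. The mug, beaker, jar and screwdriver look unmoved by eye.
- **Disagreements:** While pushing, there was also 4–6 N of upward force, which I put down to the roller rubbing on the finger. The pushing force along y was lower on the way back (about 6.4 N) than the stated 8 N. The pointer's angle was judged from pictures only, not measured in radians.

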